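# Point out the next tin and its cell, then confirm

## Robot

A 6-joint arm with a two-finger parallel gripper is mounted at the origin on the work surface. World frame = base frame: x ahead of the robot, y to its left, z up, the work surface at z = 0. Lengths are in mm, angles in rad, forces in N, time in s.
With the tool pointing down it reaches from about 350 to 725 mm from the base axis. Payload 6 kg.
Tool frame: the origin (TCP) lies midway between the tips of the shut fingers; the grasp point (between the pads) lies grasp_offset behind it (grasp_offset is the distance from the TCP to the grasp point, in mm); x points along the fingers, y is the direction in which the jaws open and shut, and the axes are right-handed (so a half turn about x gives the same grasp; the last joint's range is limited). The gripper opens to 85 mm and grips with 20 to 120 N. Pads are 22 mm wide; open, the fingers measure 114 mm over their backs; the gripper's body (76 mm by 85 mm) begins 54 mm behind the grasp point. The pads swing forward as they close: fully open they stand 13 mm farther back than shut.
Start: joints at [1.582, 0.04, 0.085, 0, -1.615, -0.334], TCP at [190.307, 568.996, 231.261] pointing down, gripper open.
Joint ranges: [-2.56, 2.56], [-1.29, 2.01], [-1.08, 1.49], [-3.29, 1.98], [-2.81, -0.18], [-2.99, 2.99]. Speed limits (rad/s): [2.57, 2.57, 3.01, 3.14, 3.14, 3.14].

## Interface

Orientations are given as a unit quaternion [x, y, z, w].
In Python, from station import * gives the robot as it stands. The module is installed in compiled form; this text tells all that it offers.
- The arm moves only by the tool play_rows, never from a script. Its argument "increments" is a list of rows, each a list of 2 entries, a list of its own where there are three numbers: the shift along the tool's x, y, z normalised to -1 to 1, where 1 is 0.3 m, then the turn about the tool's x normalised to -1 to 1, where 1 is 120 degrees. In form: [[[tx, ty, tz], roll], ...]. A call has 1 to 20 rows; each row is the pose to reach, as a shift and turn from the pose measured when the call began, along the tool's axes at that moment; what a row does not reach only later rows make up. A row lasts 1/10 s, in which the tool goes at most 50 mm and 8.59 degrees, less where a joint would pass 70% of its speed; a pose out of reach is approached as far as the arm can. A call with a number of a shift or a turn outside -1 to 1 is refused whole. A call with a gripper value outside its range is refused whole. "claw" is the opening, from 0 (shut) to 1 (fully open), set as the call begins (left out, the last holds). The fingers move at their own pace and stop on an object; "grip_force" is the grip in N (left out, the last holds). Time passes only in rows, so rows that repeat a pose let the fingers close. It gives the time, the measured TCP pose, the force and the opening at its end, in the units of the state.
- get_obs(): the state, without advancing time (a new reading comes with each control period).
- snapshot(name): name is "scene" or "top" or "wrist"; returns a dict with "pixels" (420x560x3 uint8, red, green, blue), "range_z" (420x560 float32, mm along the optical axis (not along the pixel's ray), 0 where there is no reading), "vfov" (degrees; the focal length in pixels is half the picture's height over the tangent of half this angle, whatever the lens; pixels are square), "cx", "cy" (the principal point, pixels), "T" (4x4, takes a point from camera to world coordinates); the wrist camera has in their place "tool_from_camera" (4x4, takes a point from camera to tool coordinates, whose origin is the TCP and whose axes are the tool frame's). Camera axes: x right, y down, z forward; pixel columns grow to the right and rows downward; lengths in mm; the calibration is good to about 2 mm. A picture is of the moment at which its call begins: read the wrist's pose just before it.
- job_done(): hands the job in, once; it reports no verdict.
The state is a dict: "t": time; "q": joint angles; "qvel": joint speeds; "joint_efforts": joint torques, N m; "eef_pos": TCP position; "eef_rot": TCP orientation; "wrist_force": force on the tool from outside, world axes, zero at the start; "torque": the same for the moment, N m; "finger_gap": opening from 0.0 (shut) to 1.0 (fully open).
Only numpy, scipy, OpenCV 4.12 (cv2) and the standard library are available. Lean on these libraries where they do the work, as an engineer would, in place of code of your own. Each camera call takes 0.05 s, during which the arm holds its last target. There are 200 camera calls.

## Task

Show the packer what to pack next: with the fingertips, point down at the wide flat tin on the rubber mat from just above the middle of its lid (within about five centimetres), hold there for two seconds, then point down in the same way at the middle of the one empty cell of the divided carton, fingertips about level with the carton's rim or up to five centimetres above it, again for two seconds. Then confirm by pressing the larger of the two buttons on the control box fully in, and let it go. Do not touch the goods or the carton, do not point closely at any of the other goods on the way, and leave the small button alone.

Things in the scene. Friction and masses are not known exactly. Their poses are not given: they have to be found in the camera images.
- flat_tin: the wide flat food tin to point at, the lowest of the four goods on the mat: steel with a paper label, 86 mm across, 38 mm high; loose; origin at the centre of its underside, z up
- mat: black rubber mat, 250 x 250 x 3 mm, fixed on the table, the four goods stand on it about 130 mm apart, one near each corner; origin at the centre of its underside, z up
- soup_tin: upright tin with paper label standing on the mat, not to be pointed at: 74 mm across, 105 mm high; loose; origin at the centre of its underside, z up
- paste_tin: small narrow tin with paper label standing on the mat, not to be pointed at: 54 mm across, 55 mm high; loose; origin at the centre of its underside, z up
- jar: jar with white cap standing on the mat, not to be pointed at: 70 mm across, 120 mm high; loose; origin at the centre of its underside, z up
- carton: open cardboard carton, fixed, 206 x 206 mm outside, 120 mm high, bottom and walls 4 mm thick; one divider each way makes four cells about 97 mm square, centred 49.5 mm from the carton's middle along its x and y; its top flaps hang outside to 27 mm beyond the walls; three cells hold a tin, one is empty; origin at the centre of its underside, z up, x and y along its sides
- liner: white paper liner sheet, 85 x 85 x 2 mm, on the floor of the carton's empty cell, fixed; its origin marks the middle of that cell, at the top of the 4 mm carton bottom; the carton's rim is 116 mm above this point; z up
- packed0: tin already packed in a cell of the carton, 74 mm across, 105 mm high (top 11 mm below the rim); loose; origin at the centre of its underside, z up
- packed1: tin already packed in another cell, the same size; loose; origin at the centre of its underside, z up
- packed2: tin already packed in another cell, the same size; loose; origin at the centre of its underside, z up
- station: grey control box with the two push buttons on top, fixed, 150 x 80 mm, 61 mm high; the larger button lies 35 mm from its centre to -x, the small one 45 mm to +x; origin at the centre of its underside, z up
- big_button (a joint): travel of the larger button, 44 mm across: 0 out, 0.006 m fully in; moves straight down against a spring, about 5 N when fully in, and springs back out by itself
- big_button_top (a point): centre of the larger button's top face
- small_button (a joint): travel of the small button, 20 mm across, to be left alone: 0 out, 0.006 m fully in
- small_button_top (a point): centre of the small button's top face

How it is judged (in metres and radians):
On the way, in this order (a step that is already met when the one before it is completed fails the run):
1. the fingertips point at the flat tin: just above the middle of its lid (within 30 mm of its axis, grasp point less than 90 mm above the lid) for 1.5 s (horizontal distance between the grasp point and flat_tin below 0.03 m and z of the grasp point in the frame of flat_tin between 0.038 and 0.128 m), for 1.5 s.
2. the fingertips point at the empty cell: within 30 mm of its middle, grasp point less than 90 mm above the carton's rim, for 1.5 s (horizontal distance between the grasp point and liner below 0.03 m and z of the grasp point in the frame of liner between 0.03 and 0.206 m), for 1.5 s.
3. the larger button is pressed in (over 4.5 mm of its 6 mm) (value of joint big_button above 0.0045 m), for 0.1 s.
At the end, for the whole second after the job is handed in: The larger button has been pressed and is out again (under 1.5 mm), the small button is out, and all goods stand upright, at rest and within 10 mm of where they started (value of joint each of big_button, small_button below 0.0015 m and distance of each of flat_tin, soup_tin, paste_tin, jar, packed0, packed1, packed2 from where it was at the start of the episode below 0.01 m and angle between each of flat_tin, soup_tin, paste_tin, jar, packed0, packed1, packed2's own z axis and vertical below 0.1 rad and linear speed of each of flat_tin, soup_tin, paste_tin, jar, packed0, packed1, packed2 below 0.02 m/s); the robot touches nothing.
It fails at once if any of the goods or the carton is touched (contact force between any of the fingers, the arm and flat_tin above 0.3 N or contact force between any of the fingers, the arm and soup_tin above 0.3 N or contact force between any of the fingers, the arm and paste_tin above 0.3 N or contact force between any of the fingers, the arm and jar above 0.3 N or contact force between any of the fingers, the arm and packed0 above 0.3 N or contact force between any of the fingers, the arm and packed1 above 0.3 N or contact force between any of the fingers, the arm and packed2 above 0.3 N or contact force between any of the fingers, the arm and carton above 0.3 N or contact force between any of the fingers, the arm and liner above 0.3 N).
It fails at once if any of the goods is moved more than 10 mm, lifted or tipped (distance of any of flat_tin, soup_tin, paste_tin, jar, packed0, packed1, packed2 from where it was at the start of the episode above 0.01 m or angle between any of flat_tin, soup_tin, paste_tin, jar, packed0, packed1, packed2's own z axis and vertical above 0.15 rad).
It fails at once if the fingers point closely at other goods (grasp point within 25 mm of their axis and less than 55 mm above their top) ((horizontal distance between the grasp point and soup_tin below 0.025 m and z of the grasp point in the frame of soup_tin below 0.16 m) or (horizontal distance between the grasp point and paste_tin below 0.025 m and z of the grasp point in the frame of paste_tin below 0.11 m) or (horizontal distance between the grasp point and jar below 0.025 m and z of the grasp point in the frame of jar below 0.175 m) or (horizontal distance between the grasp point and packed0 below 0.025 m and z of the grasp point in the frame of packed0 below 0.16 m) or (horizontal distance between the grasp point and packed1 below 0.025 m and z of the grasp point in the frame of packed1 below 0.16 m) or (horizontal distance between the grasp point and packed2 below 0.025 m and z of the grasp point in the frame of packed2 below 0.16 m)).
It fails at once if the small button is pressed (over 2 mm) (value of joint small_button above 0.002 m).
It also fails if it takes over 64 s, if anything falls off the work surface, if the arm or the gripper's body presses on something with over 40 N, if the wrist force passes 120 N, or if a joint passes its speed limit or range.

## Working session

There is one attempt and no reset: what is moved stays moved. The work goes in short steps, Python scripts to look and compute and a tool call to move; the robot and the scene stay as the last step left them, time stands still between calls to the robot, and variables do not carry over. Pictures are saved under pics/ and viewed, about 8 in all and at most 12, crops included, and the job is handed in when it is done.

Besides the shell and the picture viewer there is one more tool, called by a JSON object that holds its "method" and its "body", one argument or row to a line. play_rows: Moves the arm, as the interface text tells. Its arguments: {"type":"object","properties":{"increments":{"type":"array","items":{"type":"array"}},"claw":{"type":"number"},"grip_force":{"type":"number"}},"required":["increments"]}

```bash
mkdir -p pics; python3 - <<'E'
from station import *
import cv2,numpy as np,pickle
o=get_obs();print(o)
d={}
for n in("scene","top"):
    s=snapshot(n);d[n]=s;cv2.imwrite(f"pics/{n}0.png",s["pixels"][:,:,::-1]);print(n,s["vfov"],s["cx"],s["cy"],s["T"])
pickle.dump(d,open("d.pkl","wb"))
E
```

```text
{'t': 0.0, 'q': array([ 1.58169336e+00,  4.08260558e-02,  8.38177419e-02, -4.90164330e-04,
       -1.61549742e+00, -3.33698315e-01]), 'qvel': array([ 8.69580471e-05, -4.22243169e-04,  1.27510448e-04,  9.77824224e-04,
        2.68139744e-04, -1.16372980e-03]), 'joint_efforts': array([-1.70757280e-04, -3.68203533e+01,  3.47423387e+01,  6.93263769e+00,
       -5.32469261e-03, -1.72007923e-06]), 'eef_pos': array([190.14410773, 568.72935699, 230.2694102 ]), 'eef_rot': array([-0.69785063,  0.11425019,  0.69798453,  0.11299998]), 'wrist_force': array([ 0.13572417,  0.41487063, -0.07466788]), 'torque': array([-0.04654283, -0.00014757, -0.01364718]), 'finger_gap': 1.00231713348555}
scene 46.65706560016886 281.8624186084447 210.8971341786006 [[-3.94316429e-01  7.70078978e-01 -5.01490699e-01  1.10410727e+03]
 [ 9.18839823e-01  3.39729529e-01 -2.00791500e-01  2.07820193e+02]
 [ 1.57458863e-02 -5.39965013e-01 -8.41540167e-01  1.00098882e+03]
 [ 0.00000000e+00  0.00000000e+00  0.00000000e+00  1.00000000e+00]]
top 57.990623537323714 275.8363574829597 203.43043951094037 [[-2.31592612e-02 -9.96857079e-01  7.57602364e-02  4.55598473e+02]
 [-9.99728187e-01  2.32959793e-02  9.21270619e-04 -2.43770127e+01]
 [-2.68328404e-03 -7.57183078e-02 -9.97125638e-01  1.06556236e+03]
 [ 0.00000000e+00  0.00000000e+00  0.00000000e+00  1.00000000e+00]]
```

View pics/top0.png

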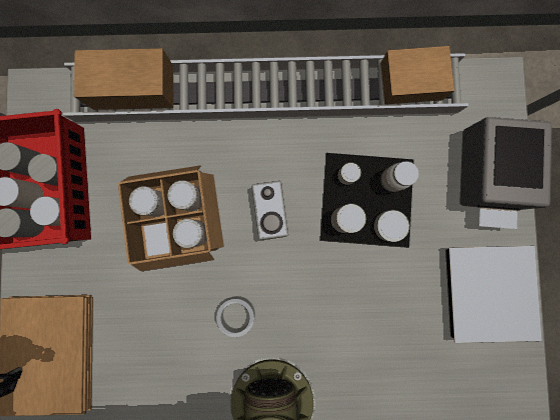

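View pics/scene0.png

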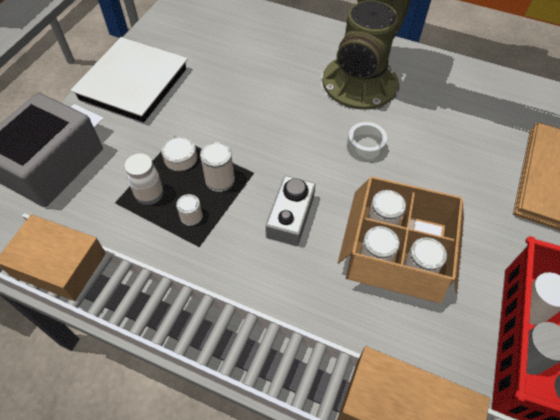

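The top view shows the mat with four goods at pixels (350,173), (404,174), (348,218) and (392,226). The station is at (270,210), with the big button at (271,222). The carton is at (170,215), and its empty cell with the white liner is at about (157,239). The scene view suggests the flat tin is the one at top pixel (392,226). Next I'll check heights with depth.

```bash
cat > h.py <<'E'
import numpy as np
def world(s,T):
    h,w=s["range_z"].shape;f=h/2/np.tan(np.radians(s["vfov"])/2)
    v,u=np.mgrid[:h,:w];z=s["range_z"]
    P=np.stack([(u-s["cx"])/f*z,(v-s["cy"])/f*z,z],-1)
    return P@T[:3,:3].T+T[:3,3]
E
python3 - <<'E'
import pickle,numpy as np
from h import world
d=pickle.load(open("d.pkl","rb"));s=d["top"];W=world(s,s["T"]);v,u=np.mgrid[:420,:560]
for n,(a,b),r in[("paste",(350,173),16),("jar",(406,174),18),("soup?",(348,218),24),("flat?",(392,226),24),("p",(144,200),20),("p",(182,194),20),("p",(187,233),20),("liner",(157,239),14),("bigb",(271,222),13),("small",(267,192),6)]:
    m=np.hypot(u-a,v-b)<r;m&=s["range_z"]>0
    zt=np.percentile(W[m][:,2],90 if n!="liner" else 50);k=m&(abs(W[...,2]-zt)<6)
    p=W[k];print(n,k.sum(),"top z",zt.round(1),"mean",p.mean(0).round(1),"mid",((p.min(0)+p.max(0))/2).round(1),"ext",np.ptp(p,axis=0).round(1))
# carton rim / flaps
m=(u>100)&(u<235)&(v>150)&(v<280)&(W[...,2]>112);p=W[m];print("rim",np.percentile(p,[1,50,99],axis=0).round(1))
import cv2
print(cv2.minAreaRect(p[abs(p[:,2]-120)<8][:,:2].astype(np.float32)))
m=(u>240)&(u<300)&(v>170)&(v<250)&(W[...,2]>50);p=W[m];print("station",cv2.minAreaRect(p[:,:2].astype(np.float32)),np.median(p[:,2]))
E
```

```text
paste 306 top z 59.2 mean [ 611.4 -224.4   58.1] mid [ 611.2 -225.5   58.4] ext [51.5 51.6 10.1]
jar 458 top z 124.3 mean [ 595.9 -350.5  123. ] mid [ 595.2 -350.5  123. ] ext [58.5 58.6  9. ]
soup? 657 top z 109.4 mean [ 487.1 -211.2  108.4] mid [ 487.2 -211.1  108.8] ext [71.1 73.3 10.1]
flat? 789 top z 42.8 mean [ 466.  -336.5   41.5] mid [ 466.5 -336.5   42.2] ext [83.8 84.  10.5]
p 655 top z 110.7 mean [544.5 313.6 109.1] mid [551.6 306.8 110.2] ext [84.9 86.5 10.9]
p 649 top z 110.9 mean [557.1 215.7 109.2] mid [558.1 208.6 110.8] ext [97.1 88.4 11.7]
p 668 top z 111.1 mean [458.8 202.5 109.3] mid [458.8 196.3 110.7] ext [95.9 87.4 11. ]
liner 557 top z 6.0 mean [444.2 312.8   5.8] mid [444.5 313.5   6. ] ext [72.8 69.  11.1]
bigb 220 top z 84.1 mean [481.4  -9.3  82.7] mid [482.2  -9.8  83.1] ext [41.5 41.7  9.7]
small 44 top z 83.5 mean [560.4  -1.   81.9] mid [560.9  -2.3  81.7] ext [16.5 18.3  7.4]
rim [[ 387.4  -24.4  112.1]
 [ 490.2  230.6  118.6]
 [ 615.1  370.6 1065.6]]
((501.5052185058594, 257.4954528808594), (215.1954803466797, 213.94842529296875), 7.495392322540283)
station ((516.2711181640625, -5.296802520751953), (150.10498046875, 79.98754119873047), 6.455382347106934) 61.868377727685015
```

```bash
cat >> h.py <<'E'
def shift(o,target):
    from scipy.spatial.transform import Rotation as R
    return (R.from_quat(o["eef_rot"]).inv().apply(np.array(target)-o["eef_pos"])/300).round(4)
E
python3 - <<'E'
import station; from station import *
from h import *
print([n for n in dir(station) if not n.startswith("_")], globals().get("grasp_offset"))
from scipy.spatial.transform import Rotation as R
o=get_obs();print(R.from_quat(o["eef_rot"]).as_matrix().round(3))
for t in [(400,430,240),(440,300,240),(450,200,240),(480,0,240)]:print(t,shift(o,t))
E
```

```text
['PlanningError', 'get_obs', 'grasp_offset', 'job_done', 'snapshot'] 18.700000000000003
[[-0.    -0.317 -0.948]
 [-0.001 -0.948  0.317]
 [-1.     0.002 -0.   ]]
(400, 430, 240) [-0.0315  0.2169 -0.81  ]
(440, 300, 240) [-0.0309  0.5855 -1.0739]
(450, 200, 240) [-0.0305  0.8911 -1.2113]
(480, 0, 240) [-0.0295  1.4916 -1.5176]
```

{"method": "play_rows", "body": {
  "claw": 0,
  "increments": [
    [[-0.02, 0.04, -0.08], 0],
    [[-0.05, 0.1, -0.2], 0],
    [[-0.07, 0.15, -0.3], 0],
    [[-0.07, 0.2, -0.4], 0],
    [[-0.07, 0.25, -0.5], 0],
    [[-0.07, 0.3, -0.6], 0],
    [[-0.07, 0.35, -0.7], 0],
    [[-0.07, 0.4, -0.8], 0],
    [[-0.07, 0.44, -0.88], 0],
    [[-0.07, 0.47, -0.95], 0],
    [[-0.07, 0.5, -1.0], 0],
    [[-0.07, 0.5, -1.0], 0],
    [[-0.07, 0.5, -1.0], 0]
  ]
}}

```text
t: 1.4
eef_pos: [427.0, 331.3, 251.3]
eef_rot: [-0.698, 0.115, 0.698, 0.113]
wrist_force: [-0.4, 0.6, -1.3]
finger_gap: 0.001
```

{"method": "play_rows", "body": {
  "increments": [
    [[0, 0.07, -0.03], 0],
    [[0, 0.16, -0.07], 0],
    [[0, 0.27, -0.115], 0],
    [[0, 0.38, -0.16], 0],
    [[0, 0.49, -0.21], 0],
    [[0, 0.6, -0.255], 0],
    [[0, 0.7, -0.3], 0],
    [[0, 0.79, -0.335], 0],
    [[0, 0.85, -0.365], 0],
    [[0, 0.89, -0.38], 0],
    [[0, 0.89, -0.38], 0]
  ]
}}

```text
t: 2.5
eef_pos: [450.2, 41.4, 251.9]
eef_rot: [-0.698, 0.115, 0.698, 0.114]
wrist_force: [0.3, 0.7, 0.4]
finger_gap: 0.0
```

{"method": "play_rows", "body": {
  "increments": [
    [[0, 0.07, -0.03], 0],
    [[0, 0.16, -0.07], 0],
    [[0, 0.27, -0.115], 0],
    [[0, 0.38, -0.16], 0],
    [[0, 0.49, -0.21], 0],
    [[0, 0.6, -0.255], 0],
    [[0, 0.7, -0.275], 0],
    [[0, 0.79, -0.3], 0],
    [[0, 0.85, -0.3], 0],
    [[0, 0.89, -0.3], 0],
    [[0, 0.89, -0.3], 0]
  ]
}}

```text
t: 3.6
eef_pos: [450.4, -240.4, 252.1]
eef_rot: [-0.697, 0.115, 0.698, 0.114]
wrist_force: [0.1, 0.2, 0.4]
finger_gap: 0.004
```

```bash
python3 - <<'E'
from station import *
from h import *
o=get_obs();print(o["q"].round(2),o["eef_pos"].round(1),o["eef_rot"].round(3))
for z in (200,80):print(shift(o,(466.5,-336.5,z)))
E
```

```text
[-0.09 -0.2  -0.1   0.   -1.67  1.34] [ 450.4 -240.4  252.1] [-0.697  0.115  0.698  0.114]
[ 0.1741  0.2859 -0.1533]
[ 0.5741  0.2851 -0.1536]
```

{"method": "play_rows", "body": {
  "increments": [
    [[0, 0.07, -0.04], 0],
    [[0, 0.15, -0.08], 0],
    [[0, 0.22, -0.12], 0],
    [[0, 0.27, -0.145], 0],
    [[0, 0.287, -0.153], 0],
    [[0, 0.287, -0.153], 0],
    [[0, 0.287, -0.153], 0]
  ]
}}

```text
t: 4.3
eef_pos: [466.7, -335.7, 252.4]
eef_rot: [-0.698, 0.115, 0.698, 0.114]
wrist_force: [-0.4, 0.5, 0.1]
finger_gap: -0.0
```

```bash
python3 - <<'E'
from station import *
from h import *
import cv2
from scipy.spatial.transform import Rotation as R
o=get_obs();s=snapshot("wrist")
T=np.eye(4);T[:3,:3]=R.from_quat(o["eef_rot"]).as_matrix();T[:3,3]=o["eef_pos"];T=T@s["tool_from_camera"]
W=world(s,T);cv2.imwrite("pics/w1.png",s["pixels"][:,:,::-1])
m=(abs(W[...,2]-41)<5)&(np.hypot(W[...,0]-466,W[...,1]+336)<60)&(s["range_z"]>0)
p=W[m];print(m.sum(),p.mean(0).round(1),p.min(0).round(1),p.max(0).round(1));print(o["eef_pos"])
E
```

```text
4541 [ 466.8 -339.9   41.4] [ 423.2 -382.    38.1] [ 508.2 -296.8   44.5]
[ 466.70704969 -335.71763419  252.36838084]
```

View pics/w1.png

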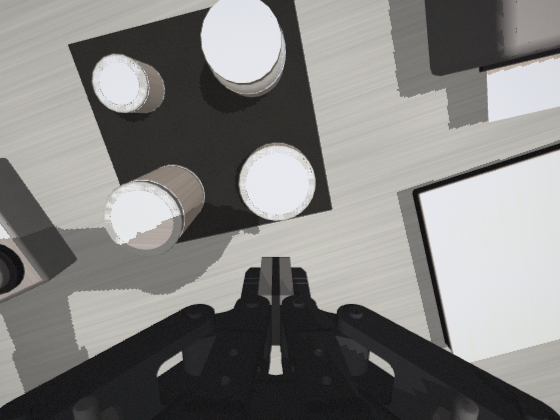

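The wrist view shows the flat tin at (277,181), clearly the lowest of the goods (lid z 41), with its centre at about (466,-338). I'll descend now.

{"method": "play_rows", "body": {
  "increments": [
    [[0.03, 0.008, 0], 0],
    [[0.09, 0.008, 0], 0],
    [[0.17, 0.008, 0], 0],
    [[0.25, 0.008, 0], 0],
    [[0.33, 0.008, 0], 0],
    [[0.41, 0.008, 0], 0],
    [[0.48, 0.008, 0], 0],
    [[0.53, 0.008, 0], 0],
    [[0.56, 0.008, 0], 0],
    [[0.57, 0.008, 0], 0],
    [[0.57, 0.008, 0], 0],
    [[0.57, 0.008, 0], 0]
  ]
}}

```text
t: 5.55
eef_pos: [466.3, -338.5, 82.7]
eef_rot: [0.698, -0.115, -0.697, -0.113]
wrist_force: [-0.1, -1.0, 0.1]
finger_gap: 0.001
```

{"method": "play_rows", "body": {
  "increments": [
    [[0, 0, 0], 0],
    [[0, 0, 0], 0],
    [[0, 0, 0], 0],
    [[0, 0, 0], 0],
    [[0, 0, 0], 0],
    [[0, 0, 0], 0],
    [[0, 0, 0], 0],
    [[0, 0, 0], 0],
    [[0, 0, 0], 0],
    [[0, 0, 0], 0],
    [[0, 0, 0], 0],
    [[0, 0, 0], 0],
    [[0, 0, 0], 0],
    [[0, 0, 0], 0],
    [[0, 0, 0], 0],
    [[0, 0, 0], 0],
    [[0, 0, 0], 0],
    [[0, 0, 0], 0],
    [[0, 0, 0], 0],
    [[0, 0, 0], 0]
  ]
}}

```text
t: 7.55
eef_pos: [466.3, -338.6, 82.7]
eef_rot: [0.698, -0.115, -0.697, -0.113]
wrist_force: [-0.2, -0.1, -0.3]
finger_gap: 0.001
```

{"method": "play_rows", "body": {
  "increments": [
    [[0, 0, 0], 0],
    [[0, 0, 0], 0],
    [[-0.03, 0, 0], 0],
    [[-0.09, 0, 0], 0],
    [[-0.17, 0, 0], 0],
    [[-0.25, 0, 0], 0],
    [[-0.33, 0, 0], 0],
    [[-0.41, 0, 0], 0],
    [[-0.48, 0, 0], 0],
    [[-0.54, 0, 0], 0],
    [[-0.58, 0, 0], 0],
    [[-0.58, 0, 0], 0],
    [[-0.58, 0, 0], 0]
  ]
}}

```text
t: 8.85
eef_pos: [466.2, -337.9, 256.1]
eef_rot: [0.698, -0.115, -0.698, -0.113]
wrist_force: [-0.3, 0.4, -0.6]
finger_gap: 0.002
```

```bash
python3 - <<'E'
from station import *
from h import *
o=get_obs();print(o["t"],o["eef_pos"].round(1))
for t in [(450,-60,255),(450,220,255),(446,300,255)]:print(shift(o,t))
E
```

```text
8.85 [ 466.2 -337.9  256.1]
[ 0.0019 -0.8611  0.3458]
[ 2.0000e-04 -1.7459e+00  6.4270e-01]
[-2.0000e-04 -1.9945e+00  7.4010e-01]
```

{"method": "play_rows", "body": {
  "increments": [
    [[0, -0.07, 0.03], 0],
    [[0, -0.16, 0.06], 0],
    [[0, -0.27, 0.1], 0],
    [[0, -0.38, 0.14], 0],
    [[0, -0.49, 0.18], 0],
    [[0, -0.6, 0.22], 0],
    [[0, -0.71, 0.265], 0],
    [[0, -0.82, 0.305], 0],
    [[0, -0.9, 0.335], 0],
    [[0, -0.96, 0.36], 0],
    [[0, -0.99, 0.37], 0],
    [[0, -0.99, 0.37], 0]
  ]
}}

```text
t: 10.05
eef_pos: [455.2, -20.4, 254.7]
eef_rot: [-0.698, 0.114, 0.698, 0.113]
wrist_force: [0.2, 0.1, -0.3]
finger_gap: -0.0
```

{"method": "play_rows", "body": {
  "increments": [
    [[0, -0.07, 0.03], 0],
    [[0, -0.16, 0.06], 0],
    [[0, -0.27, 0.1], 0],
    [[0, -0.38, 0.14], 0],
    [[0, -0.49, 0.18], 0],
    [[0, -0.6, 0.22], 0],
    [[0, -0.71, 0.265], 0],
    [[0, -0.82, 0.305], 0],
    [[0, -0.9, 0.335], 0],
    [[0, -0.96, 0.36], 0],
    [[0, -0.995, 0.37], 0],
    [[0, -0.995, 0.37], 0],
    [[0, -0.995, 0.37], 0]
  ]
}}

```text
t: 11.35
eef_pos: [444.7, 297.1, 254.0]
eef_rot: [-0.698, 0.115, 0.698, 0.113]
wrist_force: [0.0, 0.4, -0.5]
finger_gap: -0.005
```

```bash
python3 - <<'E'
from station import *
from h import *
import cv2
from scipy.spatial.transform import Rotation as R
o=get_obs();s=snapshot("wrist")
T=np.eye(4);T[:3,:3]=R.from_quat(o["eef_rot"]).as_matrix();T[:3,3]=o["eef_pos"];T=T@s["tool_from_camera"]
W=world(s,T);cv2.imwrite("pics/w2.png",s["pixels"][:,:,::-1])
m=(abs(W[...,2]-6)<6)&(np.hypot(W[...,0]-446,W[...,1]-300)<60)&(s["range_z"]>0)
p=W[m];print(m.sum(),p.mean(0).round(1),p.min(0).round(1),p.max(0).round(1));print(o["eef_pos"],shift(o,(446,300,148)))
E
```

```text
6173 [445.9 299.6   5.7] [391.2 240.2   1.7] [505.8 353.1  12. ]
[444.7241745 297.1125263 254.0138148] [ 0.3534 -0.0114 -0.001 ]
```

View pics/w2.png

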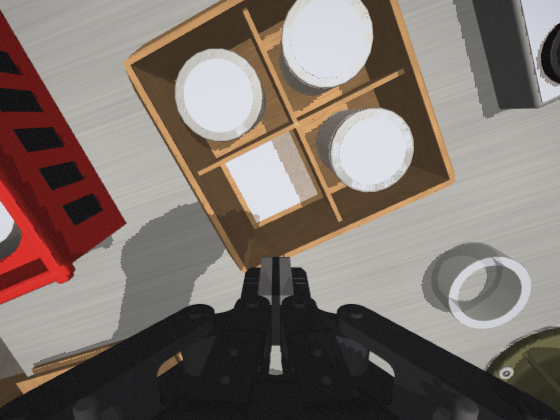

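The wrist view shows the liner in the empty cell at about (265,183), and its measured middle matches (446,300). I'll descend to about 28 mm above the rim.

{"method": "play_rows", "body": {
  "increments": [
    [[0.03, -0.01, 0], 0],
    [[0.08, -0.01, 0], 0],
    [[0.15, -0.01, 0], 0],
    [[0.22, -0.01, 0], 0],
    [[0.28, -0.01, 0], 0],
    [[0.33, -0.01, 0], 0],
    [[0.35, -0.01, 0], 0],
    [[0.35, -0.01, 0], 0],
    [[0.35, -0.01, 0], 0]
  ]
}}

```text
t: 12.3
eef_pos: [446.0, 299.7, 150.0]
eef_rot: [0.698, -0.114, -0.698, -0.113]
wrist_force: [-0.7, 0.4, 0.6]
finger_gap: 0.003
```

{"method": "play_rows", "body": {
  "increments": [
    [[0, 0, 0], 0],
    [[0, 0, 0], 0],
    [[0, 0, 0], 0],
    [[0, 0, 0], 0],
    [[0, 0, 0], 0],
    [[0, 0, 0], 0],
    [[0, 0, 0], 0],
    [[0, 0, 0], 0],
    [[0, 0, 0], 0],
    [[0, 0, 0], 0],
    [[0, 0, 0], 0],
    [[0, 0, 0], 0],
    [[0, 0, 0], 0],
    [[0, 0, 0], 0],
    [[0, 0, 0], 0],
    [[0, 0, 0], 0],
    [[0, 0, 0], 0],
    [[0, 0, 0], 0],
    [[0, 0, 0], 0],
    [[0, 0, 0], 0]
  ]
}}

```text
t: 14.3
eef_pos: [446.0, 299.8, 150.0]
eef_rot: [0.698, -0.114, -0.698, -0.113]
wrist_force: [-0.7, -1.1, 0.5]
finger_gap: 0.0
```

{"method": "play_rows", "body": {
  "increments": [
    [[0, 0, 0], 0],
    [[0, 0, 0], 0],
    [[-0.03, 0, 0], 0],
    [[-0.08, 0, 0], 0],
    [[-0.15, 0, 0], 0],
    [[-0.22, 0, 0], 0],
    [[-0.28, 0, 0], 0],
    [[-0.33, 0, 0], 0],
    [[-0.35, 0, 0], 0],
    [[-0.35, 0, 0], 0]
  ]
}}

```text
t: 15.3
eef_pos: [446.1, 300.1, 256.1]
eef_rot: [0.698, -0.114, -0.697, -0.114]
wrist_force: [0.3, -0.2, -0.1]
finger_gap: -0.002
```

```bash
python3 - <<'E'
from station import *
from h import *
o=get_obs();print(o["t"],o["eef_pos"].round(1))
for t in [(460,40,255),(481.5,-9.5,150)]:print(shift(o,t))
E
```

```text
15.3 [446.1 300.1 256.1]
[ 0.0039  0.8076 -0.3191]
[ 0.354   0.9414 -0.4389]
```

{"method": "play_rows", "body": {
  "increments": [
    [[0, 0.07, -0.03], 0],
    [[0, 0.16, -0.075], 0],
    [[0, 0.27, -0.125], 0],
    [[0, 0.38, -0.175], 0],
    [[0, 0.49, -0.23], 0],
    [[0, 0.6, -0.28], 0],
    [[0, 0.7, -0.325], 0],
    [[0, 0.79, -0.37], 0],
    [[0.05, 0.87, -0.405], 0],
    [[0.12, 0.92, -0.43], 0],
    [[0.2, 0.942, -0.439], 0],
    [[0.25, 0.942, -0.439], 0],
    [[0.25, 0.942, -0.439], 0],
    [[0.25, 0.942, -0.439], 0]
  ]
}}

```text
t: 16.7
eef_pos: [481.4, -9.6, 181.8]
eef_rot: [0.699, -0.114, -0.697, -0.113]
wrist_force: [-0.1, -0.1, 1.0]
finger_gap: -0.004
```

```bash
python3 - <<'E'
from station import *
from h import *
import cv2
from scipy.spatial.transform import Rotation as R
o=get_obs();s=snapshot("wrist")
T=np.eye(4);T[:3,:3]=R.from_quat(o["eef_rot"]).as_matrix();T[:3,3]=o["eef_pos"];T=T@s["tool_from_camera"]
W=world(s,T);cv2.imwrite("pics/w3.png",s["pixels"][:,:,::-1])
m=(W[...,2]>72)&(W[...,2]<95)&(np.hypot(W[...,0]-481,W[...,1]+9)<35)&(s["range_z"]>0)
p=W[m];print(m.sum(),p.mean(0).round(1),p.min(0).round(1),p.max(0).round(1),np.median(p[:,2]));print(o["eef_pos"])
E
```

```text
3841 [483.  -12.2  78.9] [451.3 -40.7  72. ] [510.5  18.   85.3] 82.14413361467894
[481.44047752  -9.61804349 181.75768987]
```

View pics/w3.png

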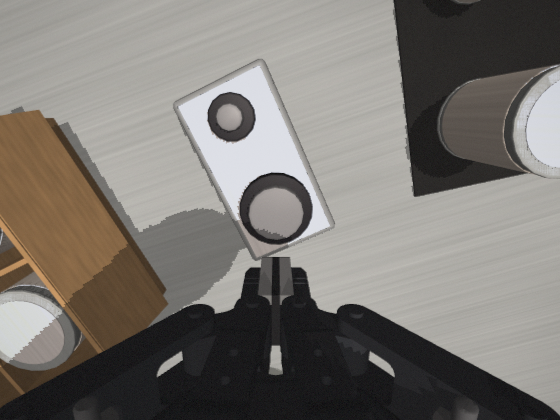

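The button cap is at (276,210) and stands proud of its black collar. Its centre is about (482,-11) and its top is at z≈82–83. I'll approach it, then press in small steps while watching the force.

{"method": "play_rows", "body": {
  "increments": [
    [[0.03, 0.003, 0], 0],
    [[0.08, 0.003, 0], 0],
    [[0.14, 0.003, 0], 0],
    [[0.2, 0.003, 0], 0],
    [[0.25, 0.003, 0], 0],
    [[0.29, 0.003, 0], 0],
    [[0.31, 0.003, 0], 0],
    [[0.31, 0.003, 0], 0],
    [[0.31, 0.003, 0], 0]
  ]
}}

```text
t: 17.65
eef_pos: [482.2, -10.3, 90.1]
eef_rot: [0.699, -0.113, -0.697, -0.114]
wrist_force: [0.0, -0.3, 0.0]
finger_gap: -0.001
```

{"method": "play_rows", "body": {
  "increments": [
    [[0.01, 0, 0], 0],
    [[0.02, 0, 0], 0],
    [[0.03, 0, 0], 0],
    [[0.03, 0, 0], 0]
  ]
}}

```text
t: 18.05
eef_pos: [482.5, -10.2, 81.2]
eef_rot: [0.7, -0.113, -0.696, -0.114]
wrist_force: [0.3, 1.0, 3.1]
finger_gap: -0.003
```

Contact has begun at 3 N, so I'll press on slowly.

{"method": "play_rows", "body": {
  "increments": [
    [[0.006, 0, 0], 0],
    [[0.01, 0, 0], 0],
    [[0.01, 0, 0], 0]
  ]
}}

```text
t: 18.35
eef_pos: [482.6, -10.2, 78.4]
eef_rot: [0.7, -0.113, -0.696, -0.114]
wrist_force: [-1.2, 0.5, 4.5]
finger_gap: 0.005
```

{"method": "play_rows", "body": {
  "increments": [
    [[0.004, 0, 0], 0],
    [[0.008, 0, 0], 0],
    [[0.008, 0, 0], 0]
  ]
}}

```text
t: 18.65
eef_pos: [482.6, -10.2, 77.1]
eef_rot: [0.7, -0.113, -0.696, -0.113]
wrist_force: [-5.5, 2.4, 9.9]
finger_gap: -0.004
```

{"method": "play_rows", "body": {
  "increments": [
    [[0.005, 0, 0], 0],
    [[0.008, 0, 0], 0],
    [[0.008, 0, 0], 0],
    [[0.008, 0, 0], 0]
  ]
}}

```text
t: 19.05
eef_pos: [482.7, -10.2, 76.9]
eef_rot: [0.7, -0.113, -0.696, -0.113]
wrist_force: [-9.4, 2.9, 15.9]
finger_gap: 0.004
```

The force rose to 16 N with almost no further travel, so the button is at its stop. I'll release it.

{"method": "play_rows", "body": {
  "increments": [
    [[0, 0, 0], 0],
    [[-0.02, 0, 0], 0],
    [[-0.06, 0, 0], 0],
    [[-0.12, 0, 0], 0],
    [[-0.2, 0, 0], 0],
    [[-0.28, 0, 0], 0],
    [[-0.36, 0, 0], 0],
    [[-0.42, 0, 0], 0],
    [[-0.45, 0, 0], 0],
    [[-0.45, 0, 0], 0],
    [[-0.45, 0, 0], 0],
    [[-0.45, 0, 0], 0],
    [[-0.45, 0, 0], 0]
  ]
}}

```text
t: 20.35
eef_pos: [481.5, -10.2, 210.9]
eef_rot: [0.7, -0.113, -0.696, -0.113]
wrist_force: [0.8, -0.1, -0.8]
finger_gap: 0.003
```

```bash
python3 - <<'E'
from station import *
from h import *
import cv2
from scipy.spatial.transform import Rotation as R
o=get_obs();s=snapshot("wrist")
T=np.eye(4);T[:3,:3]=R.from_quat(o["eef_rot"]).as_matrix();T[:3,3]=o["eef_pos"];T=T@s["tool_from_camera"]
W=world(s,T)
for n,x,y in(("big",482,-10),("small",561,-2)):
    m=(np.hypot(W[...,0]-x,W[...,1]-y)<6)&(s["range_z"]>0);print(n,np.median(W[m][:,2]).round(1))
print(o["t"],o["eef_pos"],o["wrist_force"],o["qvel"].round(3))
job_done()
E
```

```text
big 249.2
small 82.9
20.35 [481.52524874 -10.16850143 210.90373267] [ 0.77397967 -0.142461   -0.76319963] [-0.001 -0.001  0.006  0.002 -0.002  0.001]
the job is handed in; nothing more can be done
```

The pointing and the button press are done, and I handed the job in at about 20 s. `job_done()` gives no verdict, so the result rests on my own readings.

- **Flat tin:** I held the shut fingertips about 41 mm above the middle of its lid for just over 2 s.
- **Empty cell:** I held them about 30 mm above the carton's rim, over the middle of the cell, for just over 2 s. The wrist camera's liner position agreed with the cell middle worked out from the rim to within 1 mm.
- **Larger button:** I pressed it until the force rose from about 5 N to 16 N with almost no further travel, about 6 mm below its resting top. I then released it and backed off to z = 211 mm.

**Last checks:** The wrist force was about 1 N, so the arm was clear of everything. The small button's top read 82.9 mm, which means it was out. I saw no contact forces except at the button.

**Check that failed:** My depth check that the larger button was out again gave 249 mm, which is a reading on something well above it, probably the gripper. I took no second picture, so that it sprang back out is assumed. I also didn't take a final picture of the goods.

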